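Set the battery checker for six-cell packs

ROBOT

A 7-joint arm with a two-finger parallel gripper is mounted at the origin on a cart in front of the work surface, level with it; the furniture and walls round the work are solid. World frame = base frame: x ahead of the robot, y to its left, z up, the work surface at z = 0. Lengths are in mm, angles in rad, forces in N, time in s.
With the tool pointing down it reaches from about 400 to 875 mm from the base axis. Payload 4.4 kg.
Tool frame: the origin (TCP) lies where the fingers leave the gripper's body, on its centre line; the fingertips stand 73 mm ahead of it and the grasp point (between the pads) lies 54 mm ahead of it; z points along the fingers, y is the line along which they close (so a half turn about z gives the same grasp; the last joint's range is limited). The gripper opens to 85 mm and grips with 20 to 120 N. Pads are 22 mm wide; open, the fingers measure 114 mm over their backs; the gripper's body (76 mm by 85 mm) begins 54 mm behind the grasp point. The pads swing forward as they close: fully open they stand 13 mm farther back than shut.
Start: joints at [-0.066, 0.628, 0.038, 1.517, -0.027, 0.996, -0.02], TCP at [650.013, 0.024, 303.913] pointing down, gripper open.
Joint ranges: [-3.06, 3.06], [-0.37, 2.12], [-1.25, 1.32], [0.18, 2.47], [-1.1, 4.24], [0.23, 1.98], [-2.94, 2.94]. Speed limits (rad/s): [2.57, 2.57, 3.14, 3.14, 3.14, 3.14, 3.14].

INTERFACE

Orientations are given as [roll, pitch, yaw] about the fixed x, y, z axes, in that order (R = Rz(yaw) Ry(pitch) Rx(roll)).
In Python, from cell import ctrl gives the robot as it stands.
- The arm moves only by the tool send_rows, never from a script. Its argument "rows" is a list that holds one entry, the list of rows, each a list of 6 numbers: the shift along the tool's x, y, z in cm, then the turn, a rotation vector about the tool's x, y, z in rad. In form: [[[tx, ty, tz, wx, wy, wz], ...]]. A call has 1 to 10 rows; each row is the pose to reach, as a shift and turn from the pose commanded when the call began, along the tool's axes at that moment; what a row does not reach only later rows make up. A row lasts 1/10 s, in which the tool goes at most 50 mm and 8.59 degrees, less where a joint would pass 70% of its speed; a pose out of reach is approached as far as the arm can. A call with a gripper value outside its range is refused whole. "grip" is the closure in counts, from 0 (fully open) to 255 (shut), set as the call begins (left out, the last holds). The fingers move at their own pace and stop on an object; the grip force is fixed at half the most. Time passes only in rows, so rows that repeat a pose let the fingers close. It gives the time, the measured TCP pose, the force, the opening and the grip force at its end, in the units of the state.
- ctrl.read_state(): the state, without advancing time (a new reading comes with each control period).
- ctrl.get_image(name): name is "scene" or "side" or "wrist"; returns a dict with "pixels" (480x640x3 uint8, red, green, blue), "fx", "fy", "cx", "cy" (pixels), "D" ([k1, k2, p1, p2, k3] as OpenCV has them; the pictures are not rectified), "extrinsics" (4x4, takes a point from camera to world coordinates); the wrist camera has in their place "mount" (4x4, takes a point from camera to tool coordinates, whose origin is the TCP and whose axes are the flange's). Camera axes: x right, y up, looking along -z (the intrinsics and any distortion apply to the point x, -y, -z); pixel columns grow to the right and rows downward; lengths in mm; the calibration is good to about 2 mm. A picture is of the moment at which its call begins: read the wrist's pose just before it. There is no depth.
- ctrl.finish_job(): hands the job in; it is judged then, once.
The state is a dict: "clock": time; "qpos": joint angles; "qd": joint speeds; "tau": joint torques, N m; "eef_pos": TCP position; "tool_rot": TCP orientation; "force": force on the tool from outside, world axes, zero at the start; "torque": the same for the moment, N m; "width": finger opening in mm; "gripper_force": force on a finger pad.
Only numpy, scipy, OpenCV 4.12 (cv2) and the standard library are available. Lean on these libraries where they do the work, as an engineer would, in place of code of your own. Each camera call takes 0.05 s, during which the arm holds its last target. There are 200 camera calls.

TASK

Set the battery checker on the bench for six-cell packs. Pinch together the two side tabs of the clip-on guard that covers its step button, lift the guard off and stand it upright on the open bench, released; then press the step button, letting it come right up each time, until the drum in the window shows six dots. Leave the tape roll, the hex key set and the little servo where they are.

Things in the scene. Friction and masses are not known exactly. Their poses are not given: they have to be found in the camera images.
- checker: Battery checker: fixed grey box, 96 (x) x 170 (y) x 70 mm high, three sockets on its front (-x) face. Origin at the centre of its underside, z up, flat top at z = 70 mm. In its frame the drum window is at y = +45 mm on the top and the step button is at x = 0, y = -38 mm. Two black catch lips stand on the top either side of the button, at y = -38 +- (25 to 32) mm, 34 mm long in x, up to 11 mm above the top.
- window (a point): Centre of the 26 (x) x 42 (y) mm window in the checker's top, flush with the top; behind its pane the white drum shows one flat face with 1 to 8 black dots in two rows.
- drum (a joint): Angle of the eight-sided drum in rad. It clicks into place at multiples of 0.785 (pi/4): 0 shows one dot, 0.785 two, and so on to 5.50 eight, then one again at 6.28; six dots at 3.93. Each full press of the button adds one step (0.785); it cannot be turned back. At the start it shows one to four dots.
- step_button (a joint): Travel of the step button in m: 0 up, 0.0118 at its bottom stop. It moves straight down against a spring; pressing takes about 2 to 6 N, then it meets the hard stop. The drum clicks over one step about half way down (after 6 to 7 mm), and pressing on to the stop adds nothing more; the button must come right up again before the next press counts.
- button_top (a point): Centre of the top of the round black step button, 25 mm in diameter, standing 16 mm above the checker's top (86 mm above the bench) when up. It moves with the button. Hidden under the guard at the start.
- guard: Loose clip-on guard, black with grey side tabs, about 65 g, a box 46 (x) x 58 (y, over the tabs) x 46 mm high, open below, standing over the button on the checker's top at the start, with the same yaw as the checker. Origin at the centre of its underside, z up; free standing on the bench its origin is at bench height. Two hooks under the catch lips hold it until both tabs are pinched.
- guard_grip (a point): Point on the guard's axis 34 mm above its underside, midway between the two tabs: where to pinch, with the fingers closing along the guard's y axis, from above. The fingertips must stay at least 12 mm above the checker's top (the lips). A place on the bench that is always clear to stand the guard: within 45 mm of world x = 0.42, y = -0.17 m.
- tab_left (a joint): Inward travel in m of the tab on the guard's +y side: 0 released, 0.005 fully in. Tab paddle: 26 mm wide (x), from 14 to 41 mm above the guard's underside, outer face 29 mm from the guard's axis. Spring 2 to 6 N. The hook is free of its lip from 0.003 on; below that it holds.
- tab_right (a joint): The same for the tab on the guard's -y side.
- tape_roll: Bystander: small dark roll of tape lying flat, 55 x 53 x 19 mm, in front of the checker to the left. Origin at the centre of its underside.
- hex_key_set: Bystander: folded hex key set, 16 x 66 x 16 mm, lying to the right of the checker. Origin at the centre of its underside.
- mini_servo: Bystander: small grey servo motor, 20 x 46 x 35 mm, to the right and behind the checker. Origin at the centre of its underside.
Things that resemble listed ones, but are neither listed nor needed, are in the scene too. Of the things shaped like the guard, the black one is meant.

How it is judged:
By the outcome, as a careful person would: the job done as asked, in the order asked, and still so for the second after the job is handed in, with the robot touching nothing.
It also fails if it takes over 54 s, if anything falls off the work surface, if the arm or the gripper's body presses on something with over 40 N, if the wrist force passes 120 N, or if a joint passes its speed limit or range.

## Working session

There is one attempt and no reset: what is moved stays moved. The work goes in short steps, Python scripts to look and compute and a tool call to move; the robot and the scene stay as the last step left them, time stands still between calls to the robot, and variables do not carry over. Pictures are saved under pics/ and viewed, at most 10 in all, crops included, and the job is handed in when it is done.

Besides the shell and the picture viewer there is one more tool, called after ">>>" by a JSON object that holds its "name" and its "arguments", one argument or row to a line. send_rows: Moves the arm, as the interface text tells. Its arguments: {"type":"object","properties":{"rows":{"type":"array","items":{"type":"array","items":{"type":"array","items":{"type":"number"}}}},"grip":{"type":"number"}},"required":["rows"]}

```bash
mkdir -p pics; ls; cat > h.py <<'E'
import numpy as np, cv2
from cell import ctrl
from scipy.spatial.transform import Rotation as R
def shot(n,save=None):
    s=ctrl.read_state(); im=ctrl.get_image(n)
    if n=='wrist':
        T=np.eye(4);T[:3,:3]=R.from_euler('xyz',s['tool_rot']).as_matrix();T[:3,3]=s['eef_pos']
        im['E']=T@np.array(im['mount'])
    else: im['E']=np.array(im['extrinsics'])
    im['K']=np.array([[im['fx'],0,im['cx']],[0,im['fy'],im['cy']],[0,0,1.]])
    im['D']=np.array(im['D'],float)
    if save: cv2.imwrite('pics/'+save,im['pixels'][:,:,::-1])
    return im
def ray(im,uv):
    p=cv2.undistortPoints(np.array(uv,float).reshape(-1,1,2),im['K'],im['D']).reshape(-1,2)
    d=np.c_[p[:,0],-p[:,1],-np.ones(len(p))]@im['E'][:3,:3].T
    return im['E'][:3,3],d
def plane(im,uv,z):
    o,d=ray(im,uv); return o+d*((z-o[2])/d[:,2])[:,None]
def proj(im,P):
    Q=(np.atleast_2d(P)-im['E'][:3,3])@im['E'][:3,:3]
    return cv2.projectPoints(Q*[1,-1,-1],np.zeros(3),np.zeros(3),im['K'],im['D'])[0].reshape(-1,2)
E
python3 - <<'E'
from h import *
s=ctrl.read_state(); print(s)
a=[shot(n) for n in ('scene','wrist','side')]
for n,i in zip(('scene','wrist','side'),a): cv2.imwrite(f'pics/{n}0.png',i['pixels'][:,:,::-1]); print(n,i['E'].round(2).tolist())
E
```

```text
pics
{'clock': 0.0, 'qpos': array([-0.06579505,  0.62932908,  0.03844623,  1.51839602, -0.02699899,
        0.99629407, -0.01999475]), 'qd': array([-5.95129287e-04,  1.71453392e-04, -8.46221736e-04, -2.26705425e-04,
        2.54869455e-04, -1.73949173e-03,  6.80636780e-05]), 'tau': array([-1.11932164e-03, -5.63405585e+01,  1.22606792e+00, -1.93450052e+01,
        1.09587883e-02,  1.05136272e-02, -8.84369996e-06]), 'eef_pos': array([6.49500889e+02, 2.43533030e-02, 3.02991129e+02]), 'tool_rot': array([-3.13968448e+00,  2.82638504e-05,  1.57079312e+00]), 'force': array([ 0.21751624, -0.47861829,  1.09468305]), 'torque': array([-0.00140194, -0.02804398, -0.00060606]), 'gripper_force': 0.0, 'width': 85.23253991443399}
scene [[0.57, 0.37, -0.73, -124.3], [-0.82, 0.26, -0.51, -461.5], [-0.0, 0.89, 0.45, 479.85], [0.0, 0.0, 0.0, 1.0]]
wrist [[1.0, -0.0, 0.0, 649.69], [0.0, 0.96, 0.27, 68.65], [-0.0, -0.27, 0.96, 372.68], [0.0, 0.0, 0.0, 1.0]]
side [[-0.88, 0.28, -0.37, 78.14], [-0.47, -0.56, 0.69, 807.54], [-0.01, 0.78, 0.63, 844.25], [0.0, 0.0, 0.0, 1.0]]
```

View pics/scene0.png

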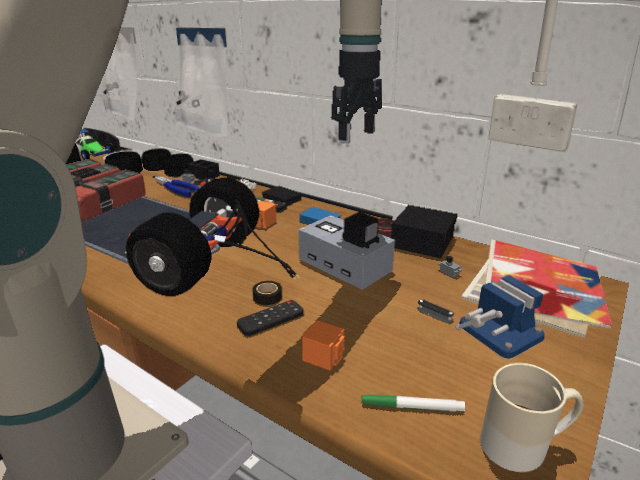

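View pics/wrist0.png

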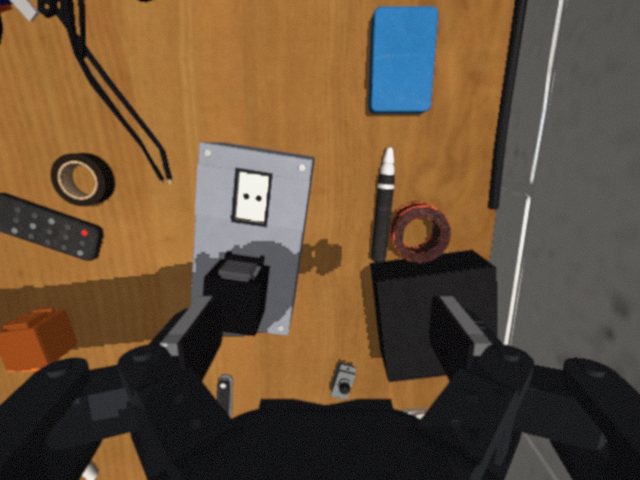

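View pics/side0.png

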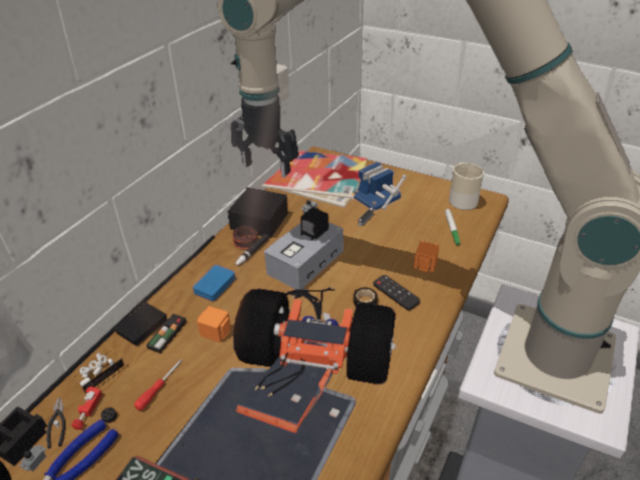

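The scene shows the checker in the middle with the black guard on it. An orange look-alike stands on the bench near (323,345) in the scene view. In the wrist view the checker's top corners are at about (200,143), (313,157) and (288,334), and the window at (252,196) shows two dots, so it needs four presses.

```bash
cat >> h.py <<'E'
def white(im,lo,hi):
    """centroid of the drum window's white region within a pixel box"""
    g=im['pixels'].min(2); m=np.zeros_like(g); m[lo[1]:hi[1],lo[0]:hi[0]]=g[lo[1]:hi[1],lo[0]:hi[0]]>170
    c=max(cv2.findContours(m,cv2.RETR_EXTERNAL,cv2.CHAIN_APPROX_NONE)[0],key=cv2.contourArea)
    return cv2.minAreaRect(c)
E
python3 - <<'E'
from h import *
im=shot('wrist')
P=plane(im,[[200,143],[313,157],[288,334]],70); print(P.round(1))
v=P[1]-P[0];w=P[2]-P[1]; print(np.hypot(*v[:2]),np.hypot(*w[:2]),np.arctan2(v[1],v[0]),np.arctan2(-w[0]*-1,-w[1]))
r=white(im,(225,160),(280,232)); print(r,plane(im,[r[0]],70).round(1))
b=cv2.boxPoints(r);B=plane(im,b,70);print(B.round(1))
# guard top: tri check, orange decoy / bystanders
print('tape',plane(im,[[82,179]],10).round(),'orange',plane(im,[[38,338]],40).round(),'hex',plane(im,[[224,395]],16).round(),'servo',plane(im,[[344,375]],30).round())
s=shot('scene');print('orange scene',plane(s,[[323,366]],0).round(),'pen',plane(s,[[362,402],[464,407]],0).round())
E
```

```text
[[ 545.1   67.6   70. ]
 [ 639.2   56.5   70. ]
 [ 613.4 -111.4   70. ]]
94.74724123462721 169.86028136254225 -0.11761807272174055 -0.1524933488691838
((251.3414764404297, 196.42684936523438), (29.043495178222656, 46.491676330566406), 6.34019136428833) [[585.2  23.   70. ]]
[[569.1   3.9  70. ]
 [576.3  44.1  70. ]
 [600.8  41.5  70. ]
 [594.5   1.   70. ]]
tape [[401.  31.  10.]] orange [[ 344. -133.   40.]] hex [[ 527. -226.   16.]] servo [[ 671. -188.   30.]]
orange scene [[ 309. -157.    0.]] pen [[ 281. -241.    0.]
 [ 350. -358.   -0.]]
```

>>> {"name": "send_rows", "arguments": {
  "rows": [
    [[-0.6,-0.8,0.3,0,0,-0.142],[-1.2,-1.5,0.6,0,0,-0.284],[-1.8,-2.3,0.9,0,0,-0.426],[-2.4,-3.1,1.2,0,0,-0.568],[-3.0,-3.9,1.5,0,0,-0.71],[-3.6,-4.6,1.8,0,0,-0.852],[-4.2,-5.4,2.1,0,0,-0.994],[-4.8,-6.2,2.4,0,0,-1.136],[-5.4,-7.0,2.7,0,0,-1.278],[-5.93,-7.65,3.0,0,0,-1.42]]
  ],
  "grip": 0
}}

```text
clock: 1.25
eef_pos: [573.0, -59.8, 273.7]
tool_rot: [-3.141, -0.0, 2.996]
force: [0.6, -0.0, 0.4]
width: 84.9
gripper_force: 0.0
```

>>> {"name": "send_rows", "arguments": {
  "rows": [
    [[0,0,0,0,0,0],[0,0,0,0,0,0],[0,0,0,0,0,0]]
  ]
}}

```text
clock: 1.55
eef_pos: [574.1, -58.8, 274.1]
tool_rot: [3.141, 0.001, 2.989]
force: [0.2, -0.3, 0.2]
width: 85.3
gripper_force: 0.0
```

```bash
python3 - <<'E'
from h import *
s=ctrl.read_state(); print(s['clock'],s['eef_pos'],s['tool_rot'],s['qpos'].round(2))
im=shot('wrist','w1.png')
c=np.array([573.2,-59.3]);X=np.array([.989,-.149]);Y=np.array([.149,.989])
print(proj(im,[[*(c+a*X+b*Y),116] for a,b in((23,23),(23,-23),(-23,-23),(-23,23))]).round())
E
```

```text
1.55 [574.05436965 -58.82767881 274.1321245 ] [3.14120538e+00 7.76458077e-04 2.98881593e+00] [ 0.28  0.58 -0.36  1.75  0.25  0.86  1.23]
[[357. 277.]
 [292. 277.]
 [290. 212.]
 [359. 212.]]
```

View pics/w1.png

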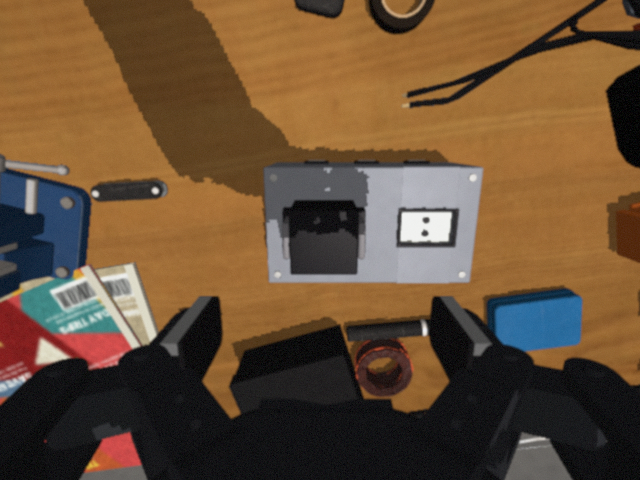

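The guard is dead centre between the fingers: its top spans columns 290–358 and its +x edge is at row 273, within 2 mm of prediction. Descending.

>>> {"name": "send_rows", "arguments": {
  "rows": [
    [[0.2,0,1.5,0,0,0],[0.2,0,3,0,0,0],[0.2,0,4.5,0,0,0],[0.2,0,6,0,0,0],[0.2,0,7.5,0,0,0],[0.2,0,9,0,0,0],[0.2,0,10,0,0,0],[0.2,0,11,0,0,0],[0.2,0,11.5,0,0,0],[0.2,0,11.5,0,0,0]]
  ]
}}

```text
clock: 2.6
eef_pos: [571.3, -58.9, 158.4]
tool_rot: [-3.142, -0.001, 2.991]
force: [0.1, -1.1, 0.5]
width: 85.4
gripper_force: 0.0
```

>>> {"name": "send_rows", "arguments": {
  "rows": [
    [[0,0,0,0,0,0],[0,0,0,0,0,0],[0,0,0,0,0,0],[0,0,0,0,0,0],[0,0,0,0,0,0],[0,0,0,0,0,0],[0,0,0,0,0,0],[0,0,0,0,0,0],[0,0,0,0,0,0],[0,0,0,0,0,0]]
  ],
  "grip": 255
}}

```text
clock: 3.6
eef_pos: [572.2, -59.2, 160.3]
tool_rot: [-3.141, 0.002, 2.99]
force: [-0.5, -0.1, 7.5]
width: 45.8
gripper_force: 61.5
```

>>> {"name": "send_rows", "arguments": {
  "rows": [
    [[0,0,-0.3,0,0,0],[0,0,-0.6,0,0,0],[0,0,-1.0,0,0,0],[0,0,-1.5,0,0,0],[0,0,-2.2,0,0,0]]
  ]
}}

```text
clock: 4.1
eef_pos: [571.3, -58.9, 181.1]
tool_rot: [3.142, -0.001, 2.991]
force: [0.2, 0.1, -0.7]
width: 45.6
gripper_force: 61.3
```

>>> {"name": "send_rows", "arguments": {
  "rows": [
    [[0,0,-1,0,0,0],[0,0,-2.5,0,0,0],[0,0,-4,0,0,0],[0,0,-5.5,0,0,0],[0,0,-6.5,0,0,0],[0,0,-6.5,0,0,0]]
  ]
}}

```text
clock: 4.7
eef_pos: [572.4, -59.0, 247.7]
tool_rot: [3.141, 0.003, 2.991]
force: [0.1, 0.1, -1.2]
width: 45.8
gripper_force: 61.4
```

```bash
python3 - <<'E'
from h import *
s=ctrl.read_state(); print(s['clock'],s['eef_pos'],s['tool_rot'],s['width'])
a=shot('scene')['pixels'][140:300,260:480];b=shot('side')['pixels'][140:300,220:440]
cv2.imwrite('pics/c2.png',cv2.resize(np.hstack([a,b]),(792,288))[:,:,::-1])
E
```

```text
4.7 [572.41003217 -58.95444982 247.72798996] [3.1412713  0.00336824 2.99064177] 45.78834350827311
```

View pics/c2.png

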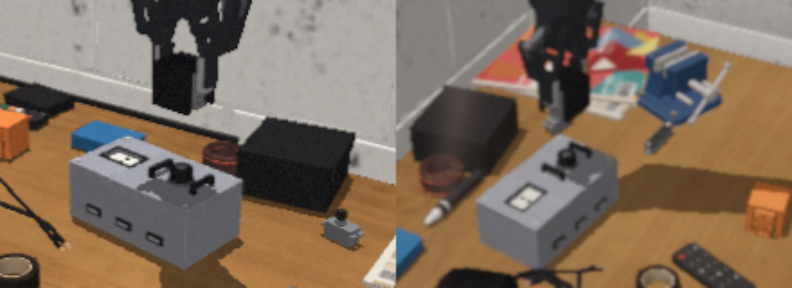

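The guard is lifted clear and both lips and the button are intact. Next I carry it to (435,-190).

>>> {"name": "send_rows", "arguments": {
  "rows": [
    [[1.2,-1.5,0,0,0,0],[2.7,-3.5,0,0,0,0],[4.5,-6,0,0,0,0],[6.5,-8.5,0,0,0,0],[8.5,-11,2,0,0,0],[10,-13,4,0,0,0],[11,-14.3,6.5,0,0,0],[11.6,-15,9,0,0,0],[11.6,-15,11.5,0,0,0],[11.6,-15,13.5,0,0,0]]
  ]
}}

```text
clock: 5.8
eef_pos: [433.2, -190.0, 109.1]
tool_rot: [3.141, -0.002, 2.99]
force: [0.3, -0.0, -0.8]
width: 46.2
gripper_force: 61.4
```

>>> {"name": "send_rows", "arguments": {
  "rows": [
    [[0,0,0.5,0,0,0],[0,0,1.0,0,0,0],[0,0,1.4,0,0,0],[0,0,1.7,0,0,0],[0,0,1.9,0,0,0],[0,0,1.9,0,0,0],[0,0,1.9,0,0,0]]
  ]
}}

```text
clock: 6.5
eef_pos: [434.5, -189.9, 92.2]
tool_rot: [-3.142, 0.001, 2.991]
force: [-0.0, -1.2, -0.5]
width: 45.9
gripper_force: 61.6
```

>>> {"name": "send_rows", "arguments": {
  "rows": [
    [[0,0,0.1,0,0,0],[0,0,0.15,0,0,0],[0,0,0.2,0,0,0],[0,0,0.2,0,0,0]]
  ]
}}

```text
clock: 6.9
eef_pos: [434.3, -189.8, 90.3]
tool_rot: [-3.141, 0.0, 2.991]
force: [-0.2, -0.5, 3.9]
width: 45.7
gripper_force: 62.3
```

```bash
python3 - <<'E'
from h import *
for i in range(3):
    s=ctrl.read_state(); print(s['clock'],s['eef_pos'].round(1),s['force'].round(1)); im=shot('side')
a=im['pixels'];u=proj(im,[[435,-190,20]])[0].astype(int);print(u)
cv2.imwrite('pics/c3.png',cv2.resize(a[u[1]-60:u[1]+60,u[0]-80:u[0]+80],(640,480))[:,:,::-1])
E
```

```text
6.9 [ 434.3 -189.8   90.3] [-0.2 -0.5  3.9]
6.95 [ 434.4 -189.8   90.3] [-0.1  0.   4.9]
7.0 [ 434.3 -189.9   90.3] [-0.8  0.1  4.8]
[389 233]
```

View pics/c3.png

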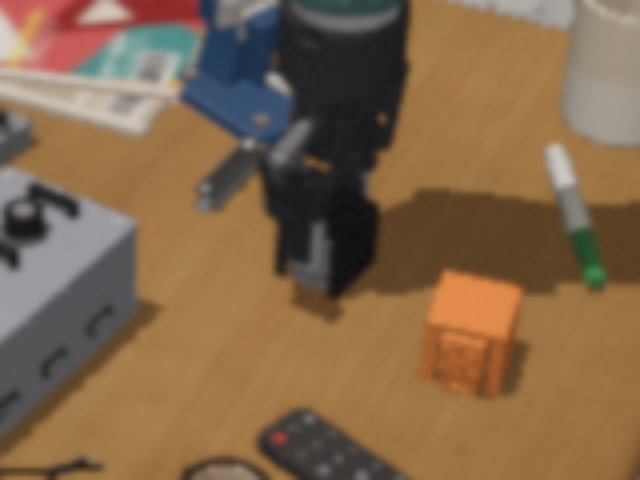

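The guard is on the bench (5 N contact, upright, clear of the orange look-alike). Releasing.

>>> {"name": "send_rows", "arguments": {
  "rows": [
    [[0,0,0,0,0,0],[0,0,0,0,0,0],[0,0,0,0,0,0],[0,0,0,0,0,0],[0,0,0,0,0,0],[0,0,0,0,0,0],[0,0,0,0,0,0],[0,0,0,0,0,0],[0,0,0,0,0,0],[0,0,0,0,0,0]]
  ],
  "grip": 0
}}

```text
clock: 8.05
eef_pos: [434.3, -189.8, 89.9]
tool_rot: [3.142, 0.0, 2.991]
force: [-0.5, -0.1, 0.0]
width: 85.1
gripper_force: 0.0
```

>>> {"name": "send_rows", "arguments": {
  "rows": [
    [[0,0,-0.5,0,0,0],[0,0,-1.5,0,0,0],[0,0,-3,0,0,0],[0,0,-5,0,0,0],[0,0,-7,0,0,0],[0,0,-9,0,0,0],[0,0,-11,0,0,0],[0,0,-12,0,0,0],[0,0,-12.5,0,0,0]]
  ]
}}

```text
clock: 8.95
eef_pos: [434.5, -190.1, 216.2]
tool_rot: [-3.141, 0.002, 2.99]
force: [0.3, -0.7, 0.4]
width: 85.8
gripper_force: 0.0
```

>>> {"name": "send_rows", "arguments": {
  "rows": [
    [[-1.2,1.5,0,0,0,0],[-2.7,3.5,0,0,0,0],[-4.5,6,0,0,0,0],[-6.5,8.5,0,0,0,0],[-8.5,11,0,0,0,0],[-10,13,0,0,0,0],[-11,14.3,0,0,0,0],[-11.7,15,0,0,0,0],[-11.7,15,0,0,0,0],[-11.7,15,0,0,0,0]]
  ],
  "grip": 255
}}

```text
clock: 9.95
eef_pos: [571.6, -60.3, 214.5]
tool_rot: [-3.14, -0.002, 2.99]
force: [-0.9, -1.0, 0.2]
width: 0.2
gripper_force: 0.0
```

```bash
python3 - <<'E'
from h import *
s=ctrl.read_state(); print(s['clock'],s['eef_pos'],s['tool_rot'],s['width'])
im=shot('side');u=proj(im,[[435,-190,20]])[0].astype(int)
w=shot('wrist')['pixels']
cv2.imwrite('pics/c4.png',np.hstack([cv2.resize(im['pixels'][u[1]-60:u[1]+60,u[0]-80:u[0]+80],(320,240)),cv2.resize(w,(480,360))[60:300]])[:,:,::-1])
print(proj(shot('wrist'),[[573.2,-59.3,86]])*.75+[320,-60])
E
```

```text
9.95 [571.60156413 -60.33100839 214.51550701] [-3.14038428e+00 -1.57457134e-03  2.98963659e+00] 0.16165856254097577
[[566.01699798 137.14885347]]
```

View pics/c4.png

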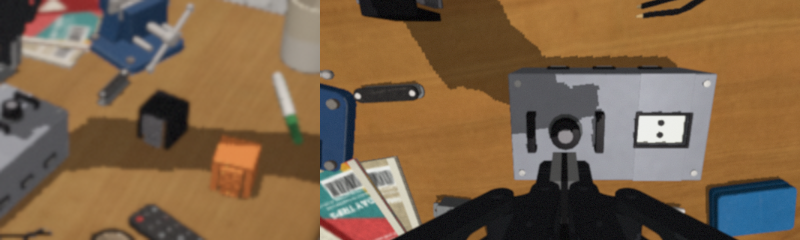

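The guard stands upright and released at left. In the right half the button is at (566,131), between the two lips, and the window still shows two dots.

```bash
python3 - <<'E'
from h import *
im=shot('wrist','w5.png')
g=im['pixels'][:,:,:].max(2)
print(plane(im,[[328,254.7]],86).round(1))
m=(g[215:290,290:365]<60).astype(np.uint8)
cs=cv2.findContours(m,cv2.RETR_EXTERNAL,cv2.CHAIN_APPROX_NONE)[0]
for c in cs:
    if cv2.contourArea(c)>60: (x,y),r=cv2.minEnclosingCircle(c); print(x+290,y+215,r,cv2.boundingRect(c),plane(im,[[x+290,y+215]],86).round(1))
p=proj(im,[[573,-59,86],[585.5,-59,86],[573,-59,70]]);print(p.round(1))
cv2.imwrite('pics/c5.png',cv2.resize(im['pixels'][190:320,240:430],None,fx=4,fy=4)[:,:,::-1])
E
```

```text
[[568.3 -58.4  86. ]]
326.5 254.5 23.119356155395508 (16, 17, 41, 46) [[568.  -59.3  86. ]]
[[328.2 262.2]
 [331.2 281.3]
 [328.  254. ]]
```

View pics/c5.png

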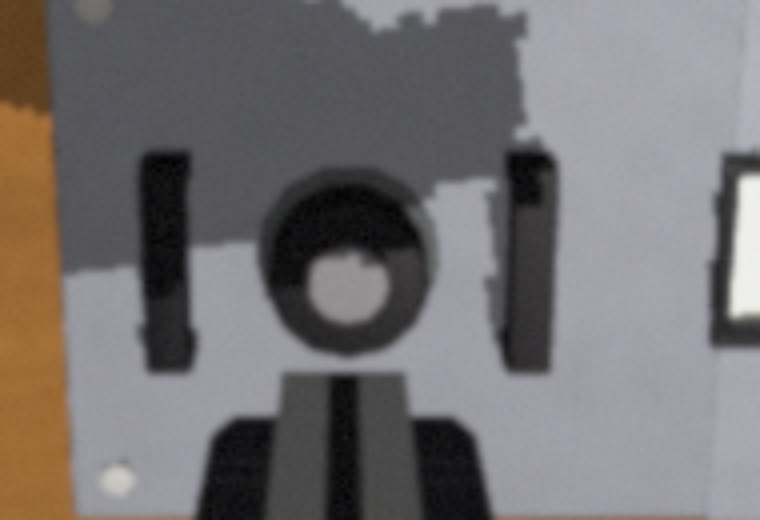

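The button's grey inset is centred at crop (348,286), i.e. pixel (327,261.5), which agrees with the estimate of (573,-59). The shut tips are over it; descending.

>>> {"name": "send_rows", "arguments": {
  "rows": [
    [[-0.1,0,1,0,0,0],[-0.1,0,2.2,0,0,0],[-0.1,0,3.4,0,0,0],[-0.1,0,4.4,0,0,0],[-0.1,0,5.1,0,0,0],[-0.1,0,5.1,0,0,0],[-0.1,0,5.1,0,0,0]]
  ]
}}

```text
clock: 10.85
eef_pos: [573.6, -59.1, 163.8]
tool_rot: [3.141, -0.0, 2.991]
force: [0.3, 0.2, 0.5]
width: -0.1
gripper_force: 0.0
```

>>> {"name": "send_rows", "arguments": {
  "rows": [
    [[0,0,0.3,0,0,0],[0,0,0.6,0,0,0],[0,0,0.9,0,0,0],[0,0,1.2,0,0,0],[0,0,1.2,0,0,0]]
  ]
}}

```text
clock: 11.35
eef_pos: [573.9, -59.2, 151.9]
tool_rot: [3.141, 0.001, 2.991]
force: [0.8, -0.2, 2.6]
width: 0.2
gripper_force: 1.1
```

>>> {"name": "send_rows", "arguments": {
  "rows": [
    [[0,0,0.2,0,0,0],[0,0,0.35,0,0,0],[0,0,0.35,0,0,0]]
  ]
}}

```text
clock: 11.65
eef_pos: [573.9, -59.3, 148.4]
tool_rot: [3.141, 0.001, 2.991]
force: [1.1, -0.4, 2.4]
width: -0.1
gripper_force: 1.2
```

```bash
python3 - <<'E'
from h import *
im=shot('wrist'); s=ctrl.read_state(); print(s['eef_pos'],s['force'])
p=proj(im,[[579.5,-14.8,70]])
p=proj(im,[[579.5+6,-21.5+44.5,70]])[0].astype(int);print(p)
a=im['pixels'][max(0,p[1]-60):p[1]+60,p[0]-80:p[0]+80]
cv2.imwrite('pics/c6.png',cv2.resize(a,None,fx=2,fy=2)[:,:,::-1])
E
```

```text
[573.85770188 -59.29163928 148.44047391] [1.24432084 0.45980967 2.62504954]
[506 294]
```

View pics/c6.png

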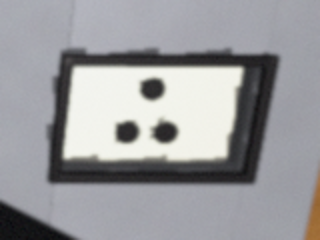

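The window now shows three dots, so each press counts one. Three more of the same stroke are needed.

>>> {"name": "send_rows", "arguments": {
  "rows": [
    [[0,0,-0.6,0,0,0],[0,0,-1.2,0,0,0],[0,0,-1.6,0,0,0],[0,0,-1.6,0,0,0],[0,0,-1.6,0,0,0],[0,0,-1.1,0,0,0],[0,0,-0.7,0,0,0],[0,0,-0.3,0,0,0],[0,0,0,0,0,0],[0,0,0,0,0,0]]
  ]
}}

```text
clock: 12.7
eef_pos: [573.5, -59.3, 147.9]
tool_rot: [3.142, -0.0, 2.991]
force: [0.4, 0.3, 2.5]
width: 0.1
gripper_force: 1.3
```

>>> {"name": "send_rows", "arguments": {
  "rows": [
    [[0,0,-0.6,0,0,0],[0,0,-1.2,0,0,0],[0,0,-1.6,0,0,0],[0,0,-1.6,0,0,0],[0,0,-1.6,0,0,0],[0,0,-1.1,0,0,0],[0,0,-0.7,0,0,0],[0,0,-0.3,0,0,0],[0,0,0,0,0,0],[0,0,0,0,0,0]]
  ]
}}

```text
clock: 13.7
eef_pos: [573.6, -59.3, 147.9]
tool_rot: [3.142, -0.0, 2.991]
force: [0.6, -0.8, 2.3]
width: 0.0
gripper_force: 1.3
```

```bash
cat > dots.py <<'E'
from h import *
im=shot('wrist')
p=proj(im,[[585.5,23,70]])[0].astype(int)
a=im['pixels'][max(0,p[1]-60):p[1]+60,p[0]-80:p[0]+80].max(2)
w=(a>170).astype(np.uint8)
c,h=cv2.findContours(w,cv2.RETR_CCOMP,cv2.CHAIN_APPROX_NONE)
big=[i for i in range(len(c)) if h[0][i][3]<0 and cv2.contourArea(c[i])>300]
for b in big: print('area',cv2.contourArea(c[b]),'dots',[round(cv2.contourArea(c[i])) for i in range(len(c)) if h[0][i][3]==b])
cv2.imwrite('pics/dots.png',cv2.resize(im['pixels'][max(0,p[1]-60):p[1]+60,p[0]-80:p[0]+80],None,fx=2,fy=2)[:,:,::-1])
s=ctrl.read_state();print(s['clock'],s['eef_pos'],s['force'])
E
python3 dots.py
```

```text
area 1887.5 dots [4, 2, 7, 2, 4, 2, 8, 4, 2, 8, 2, 6, 7, 4, 2, 2, 2, 2, 2, 2, 2, 2, 4, 2, 2, 2, 2, 2, 10, 2, 4, 4, 8, 6, 2, 2, 2, 2, 9, 4, 4, 2, 2, 2, 7, 2, 2, 2, 2, 2, 2, 2, 2, 2, 2, 2, 2, 2, 2, 7, 2, 2, 2, 4, 44, 2, 2, 2, 4, 2, 2, 2, 2, 2, 4, 7, 2, 2, 4, 4, 2, 4, 2, 2, 2, 2, 2, 2, 2, 4, 2, 2, 2, 2, 2, 2, 2, 2, 2, 4, 2, 2, 2]
area 3686.0 dots [124, 122, 132, 133, 130]
area 5136.0 dots [2, 8, 2, 2, 2, 2, 2, 8, 2, 2, 8, 4, 2, 6, 6, 2, 4, 10, 30, 2, 4, 4, 2, 2, 2, 2, 2, 2, 2, 2, 2, 2, 2, 2, 2, 2, 7, 2, 4, 2, 6, 4, 2, 6, 2, 6, 2, 2, 2, 4, 2, 2, 2, 2, 2, 6, 2, 2, 2, 2, 4, 2, 4, 2, 2, 6]
13.75 [573.55984953 -59.28931269 148.14512987] [-0.30771907  0.32848405  1.91261522]
```

The window counts five dots. One more press, then I withdraw.

>>> {"name": "send_rows", "arguments": {
  "rows": [
    [[0,0,-0.6,0,0,0],[0,0,-1.2,0,0,0],[0,0,-1.6,0,0,0],[0,0,-1.6,0,0,0],[0,0,-1.6,0,0,0],[0,0,-1.1,0,0,0],[0,0,-0.7,0,0,0],[0,0,-0.3,0,0,0],[0,0,0,0,0,0],[0,0,0,0,0,0]]
  ]
}}

```text
clock: 14.75
eef_pos: [573.5, -59.3, 147.9]
tool_rot: [3.142, -0.0, 2.991]
force: [0.1, -0.6, 2.7]
width: 0.3
gripper_force: 1.3
```

>>> {"name": "send_rows", "arguments": {
  "rows": [
    [[0,0,-0.6,0,0,0],[0,0,-1.2,0,0,0],[0,0,-2,0,0,0],[0,0,-4,0,0,0],[0,0,-6,0,0,0],[0,0,-8,0,0,0],[0,0,-9,0,0,0],[0,0,-9,0,0,0],[0,0,-9,0,0,0]]
  ]
}}

```text
clock: 15.65
eef_pos: [573.1, -59.4, 238.1]
tool_rot: [-3.141, -0.001, 2.991]
force: [0.0, 0.2, -0.1]
width: 0.0
gripper_force: 0.0
```

```bash
sed -i 's/    *>300/>300/' dots.py; python3 dots.py | grep -v ', 2, 2'; python3 - <<'E'
from h import *
a=shot('wrist')['pixels'];b=shot('scene')['pixels']
cv2.imwrite('pics/end.png',np.hstack([cv2.resize(a,(400,300)),cv2.resize(b[180:420,220:540],(400,300))])[:,:,::-1])
E
```

```text
area 1704.0 dots [58, 56, 56, 62, 62, 61]
15.7 [572.8695603  -59.35253898 237.60897276] [-0.03205734 -1.10324885  0.0012847 ]
```

View pics/end.png

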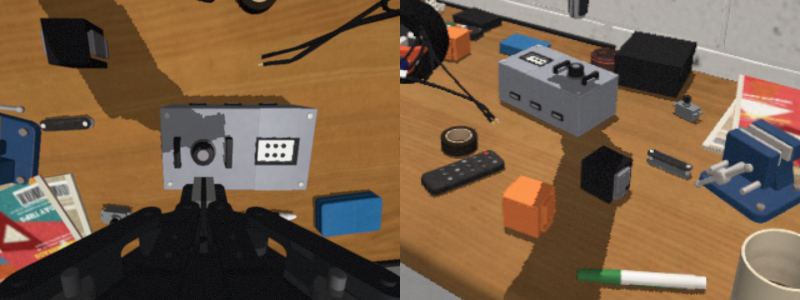

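The window at (277,151) shows six dots, the guard stands upright at (607,175), and nothing else has moved.

```bash
python3 -c "
from cell import ctrl
print(ctrl.finish_job())"
```

```text
the job is handed in; nothing more can be done
None
```

The job is handed in: the drum shows six dots after four presses, the guard stands upright and released on the open bench near (435, -190) mm, and the tape roll, hex key set and servo were left untouched, at about 16 s of the 54 s allowed.

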